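# Load two cells and hold the probe on the spring contact

### The arm

A 6-joint arm with a two-finger parallel gripper is mounted at the origin on a cart in front of the work surface, level with it; the furniture and walls round the work are solid. World frame = base frame: x ahead of the robot, y to its left, z up, the work surface at z = 0. Lengths are in m, angles in rad, forces in N, time in s.
With the tool pointing down it reaches from about 0.425 to 0.95 m from the base axis. Payload 14.7 kg.
Tool frame: the origin (TCP) lies midway between the tips of the shut fingers; the grasp point (between the pads) lies robot.pinch_z behind it (robot.pinch_z is the distance from the TCP to the grasp point, in m); y points along the fingers, x is the direction in which the jaws open and shut, and the axes are right-handed (so a half turn about y gives the same grasp; the last joint's range is limited). The gripper opens to 85 mm and grips with 20 to 120 N. Pads are 22 mm wide; open, the fingers measure 114 mm over their backs; the gripper's body (76 mm by 85 mm) begins 54 mm behind the grasp point. The pads swing forward as they close: fully open they stand 13 mm farther back than shut.
Start: joints at [1.252, 0.48, 1.596, -0, 1.065, -0.047], TCP at [0.174, 0.626, 0.231] pointing down, gripper open.
Joint ranges: [-2.75, 2.75], [-0.82, 2.05], [0.23, 2.67], [-1.56, 4.7], [0.09, 2.69], [-2.92, 2.92]. Speed limits (rad/s): [1.89, 1.89, 2.39, 3.01, 3.01, 3.01].

### API

Orientations are given as a unit quaternion [w, x, y, z].
In Python, from plant import robot, eyes, job, spotter gives the robot as it stands.
- The arm moves only by the shell command python3 -m creep 'ROWS' [FORCE]. ROWS is JSON, a list that holds one entry, the list of rows, each a list of 7 numbers: the shift along the tool's x, y, z in m, then the turn, a rotation vector about the tool's x, y, z in degrees, then the finger opening in m, from 0 to 0.0854. A call has 1 to 10 rows; each row shifts and turns the commanded pose from where the row before left it, along the tool's axes as they then stand; what a row does not reach is not made up. A row lasts 1/10 s, in which the tool goes at most 50 mm and 8.59 degrees, less where a joint would pass 70% of its speed; a pose out of reach is approached as far as the arm can. A call is refused whole if a number of a shift passes 0.05 or a number of a turn 8.59, either way. A call with a gripper value outside its range is refused whole. The fingers move at their own pace and stop on an object; FORCE is the grip in N (left out, the last holds). Time passes only in rows, so rows that do not move let the fingers close. It gives the time, the measured TCP pose, the force and the opening at its end, in the units of the state.
- robot.sense(): the state, without advancing time (a new reading comes with each control period).
- eyes.camera(name): name is "side" or "top" or "wrist"; returns (picture, depth): 400x640x3 uint8, red, green, blue; 400x640 float32, m along the optical axis (not along the pixel's ray), 0 where there is no reading.
- eyes.get_calibration(name): a dict with "intrinsics" (3x3 intrinsics, pixels), "pose" (4x4, takes a point from camera to world coordinates); the wrist camera has in their place "mount" (4x4, takes a point from camera to tool coordinates, whose origin is the TCP and whose axes are the tool frame's). Camera axes: x right, y down, z forward; pixel columns grow to the right and rows downward; lengths in m; the calibration is good to about 2 mm. A picture is of the moment at which its call begins: read the wrist's pose just before it. get_calibration takes no time and is no camera call.
- job.sign_off(): hands the job in, once; it reports no verdict.
Trained networks look in the newest picture that a camera, given by its name, has taken for a name from the list of things; names that differ only in an ending like _2 or _b are one class to them, and where a whole thing is asked for, a point or a joint stands for the part that bears it (a point fixed in the world has none). Each returns a list of dicts, best first, with "p" (0 to 1); they miss things now and then, are a little off and sometimes report something else, mostly with a low value. They report only what shows in the picture. A call takes as long as a camera call.
- spotter.recognise(name, camera): "bbox" ([left, top, width, height] in pixels, round what is visible of it).
- spotter.cut_out(name, camera): "region" (400x640 bool, what is visible of it) and "bbox" ([left, top, width, height] in pixels, round what is visible of it).
The state is a dict: "t": time; "joints": joint angles; "dq": joint speeds; "tau": joint torques, N m; "eef_pos": TCP position; "tool_rot": TCP orientation; "wrist_force": force on the tool from outside, world axes, zero at the start; "wrist_torque": the same for the moment, N m; "finger_gap": finger opening in m.
Only numpy, scipy, OpenCV 4.12 (cv2) and the standard library are available. Lean on these libraries where they do the work, as an engineer would, in place of code of your own. Each camera call takes 0.05 s, during which the arm holds its last target.

### The job

Lay exactly two of the four flat pouch cells, any two, flat and side by side in the shallow tray of the test fixture, leaving the other two where they lie. Then draw the test probe out of its holder block and gently press its tip on the centre of the round spring contact on the fixture's sloped panel, with the probe square to the panel and the contact pushed in about half way. Finish while holding it there: do not let go of the probe; leave the other things on the bench undisturbed.

Things in the scene. Friction and masses are not known exactly. Their poses are not given: they have to be found in the camera images.
- cell_1: flat pouch cell, a grey slab 52 (its x) x 34 (its y) x 9 mm high, one of four alike, 38 g, lying flat; origin at the centre of its underside, z up; can be gripped across its 34 mm width
- cell_2: flat pouch cell, a grey slab 52 (its x) x 34 (its y) x 9 mm high, one of four alike, 38 g, lying flat; origin at the centre of its underside, z up; can be gripped across its 34 mm width
- cell_3: flat pouch cell, a grey slab 52 (its x) x 34 (its y) x 9 mm high, one of four alike, 38 g, lying flat; origin at the centre of its underside, z up; can be gripped across its 34 mm width
- cell_4: flat pouch cell, a grey slab 52 (its x) x 34 (its y) x 9 mm high, one of four alike, 38 g, lying flat; origin at the centre of its underside, z up; can be gripped across its 34 mm width
- fixture: fixed test fixture, 160 (x) x 200 (y) mm; origin at the centre of its underside on the bench, z up, x pointing from the tray to the panel behind it. Tray: the part with x from -76 to -3 mm and y from -96 to +96 mm, floor 6 mm above the bench, rim 4 mm wide with its top 13 mm above the bench. Panel: grey, 120 mm wide, from x = 5 to 76 mm, rising away from the tray at 30 degrees to the bench, its back edge 54 mm high
- contact_top (a point): centre of the outer face of the round steel spring contact, a flat disc 18 mm across with a small dark centre dot, in the middle of the panel; at rest it stands 20 mm out from the panel's surface, at about x = 29, y = 0, z = 50 mm in the fixture's frame. Its z axis is the outward normal of the panel (leaning 30 degrees from vertical toward the tray), its y axis is the fixture's y. It moves with the contact
- contact (a joint): how far the spring contact is pushed in, along the panel's normal: 0 free, 0.012 m at its stop; spring force 1 N at first, 2.5 N half way (6 mm), 4 N at the stop
- holder: fixed black block 50 x 50 mm, 65 mm high, with an upright through hole 9 mm wide in which the probe stands; origin at the centre of its underside
- probe: test probe, 50 g, 126 mm long, standing upright tip down in the holder; origin at the tip, z along the probe toward its handle. Round steel shaft 6 mm thick with a rounded tip, from 0 to 55 mm; round collar 26 mm wide from 55 to 60 mm, which rests on the holder's top (so the tip is 10 mm above the bench); black square handle 16 x 16 mm, sides along its x and y, from 60 to 126 mm
- probe_tip (a point): the probe's tip point, axes as probe
- kapton_roll: roll of amber tape lying flat, 62 mm across, 19 mm high; origin under its centre. Bystander
- tweezers: steel tweezers lying flat, 118 mm long; origin under the middle. Bystander
- cup_screws: small white cup of screws, 58 mm across, 26 mm high; origin under its centre. Bystander

How it is judged:
On the way, in this order (a step that is already met when the one before it is completed fails the run):
1. exactly two cells lie flat and released in the tray, the other two where they lay (((x of cell_1 in the frame of fixture between -0.078 and -0.002 m and y of cell_1 in the frame of fixture between -0.098 and 0.098 m and z of cell_1 in the frame of fixture between 0.003 and 0.01 m and angle between each of cell_1, cell_2's own z axis and vertical below 0.12 rad and linear speed of each of cell_1, cell_2 below 0.03 m/s and contact force between each of cell_1, cell_2 and the fingers below 0.2 N and x of cell_2 in the frame of fixture between -0.078 and -0.002 m and y of cell_2 in the frame of fixture between -0.098 and 0.098 m and z of cell_2 in the frame of fixture between 0.003 and 0.01 m and height (world z) of each of cell_3, cell_4 below 0.003 m and distance of each of cell_3, cell_4 from where it was at the start of the episode below 0.03 m) or (x of cell_1 in the frame of fixture between -0.078 and -0.002 m and y of cell_1 in the frame of fixture between -0.098 and 0.098 m and z of cell_1 in the frame of fixture between 0.003 and 0.01 m and angle between each of cell_1, cell_3's own z axis and vertical below 0.12 rad and linear speed of each of cell_1, cell_3 below 0.03 m/s and contact force between each of cell_1, cell_3 and the fingers below 0.2 N and height (world z) of each of cell_2, cell_4 below 0.003 m and distance of each of cell_2, cell_4 from where it was at the start of the episode below 0.03 m and x of cell_3 in the frame of fixture between -0.078 and -0.002 m and y of cell_3 in the frame of fixture between -0.098 and 0.098 m and z of cell_3 in the frame of fixture between 0.003 and 0.01 m) or (x of cell_1 in the frame of fixture between -0.078 and -0.002 m and y of cell_1 in the frame of fixture between -0.098 and 0.098 m and z of cell_1 in the frame of fixture between 0.003 and 0.01 m and angle between each of cell_1, cell_4's own z axis and vertical below 0.12 rad and linear speed of each of cell_1, cell_4 below 0.03 m/s and contact force between each of cell_1, cell_4 and the fingers below 0.2 N and height (world z) of each of cell_2, cell_3 below 0.003 m and distance of each of cell_2, cell_3 from where it was at the start of the episode below 0.03 m and x of cell_4 in the frame of fixture between -0.078 and -0.002 m and y of cell_4 in the frame of fixture between -0.098 and 0.098 m and z of cell_4 in the frame of fixture between 0.003 and 0.01 m) or (height (world z) of each of cell_1, cell_4 below 0.003 m and distance of each of cell_1, cell_4 from where it was at the start of the episode below 0.03 m and x of cell_2 in the frame of fixture between -0.078 and -0.002 m and y of cell_2 in the frame of fixture between -0.098 and 0.098 m and z of cell_2 in the frame of fixture between 0.003 and 0.01 m and angle between each of cell_2, cell_3's own z axis and vertical below 0.12 rad and linear speed of each of cell_2, cell_3 below 0.03 m/s and contact force between each of cell_2, cell_3 and the fingers below 0.2 N and x of cell_3 in the frame of fixture between -0.078 and -0.002 m and y of cell_3 in the frame of fixture between -0.098 and 0.098 m and z of cell_3 in the frame of fixture between 0.003 and 0.01 m) or (height (world z) of each of cell_1, cell_3 below 0.003 m and distance of each of cell_1, cell_3 from where it was at the start of the episode below 0.03 m and x of cell_2 in the frame of fixture between -0.078 and -0.002 m and y of cell_2 in the frame of fixture between -0.098 and 0.098 m and z of cell_2 in the frame of fixture between 0.003 and 0.01 m and angle between each of cell_2, cell_4's own z axis and vertical below 0.12 rad and linear speed of each of cell_2, cell_4 below 0.03 m/s and contact force between each of cell_2, cell_4 and the fingers below 0.2 N and x of cell_4 in the frame of fixture between -0.078 and -0.002 m and y of cell_4 in the frame of fixture between -0.098 and 0.098 m and z of cell_4 in the frame of fixture between 0.003 and 0.01 m) or (height (world z) of each of cell_1, cell_2 below 0.003 m and distance of each of cell_1, cell_2 from where it was at the start of the episode below 0.03 m and x of cell_3 in the frame of fixture between -0.078 and -0.002 m and y of cell_3 in the frame of fixture between -0.098 and 0.098 m and z of cell_3 in the frame of fixture between 0.003 and 0.01 m and angle between each of cell_3, cell_4's own z axis and vertical below 0.12 rad and linear speed of each of cell_3, cell_4 below 0.03 m/s and contact force between each of cell_3, cell_4 and the fingers below 0.2 N and x of cell_4 in the frame of fixture between -0.078 and -0.002 m and y of cell_4 in the frame of fixture between -0.098 and 0.098 m and z of cell_4 in the frame of fixture between 0.003 and 0.01 m))), for 0.2 s.
2. the probe is drawn out of the holder in the gripper (height (world z) of probe_tip above 0.068 m and contact force between the fingers and probe above 0.5 N), for 0.1 s.
At the end, for the whole second after the job is handed in: Exactly two cells flat and free in the tray, the others on the bench within 30 mm of their start; gripper holding the probe still, tip within 6 mm of the contact centre, within 10 degrees of square, contact 3 to 9 mm in, 0.8 to 6 N, clear of the holder (((x of cell_1 in the frame of fixture between -0.078 and -0.002 m and y of cell_1 in the frame of fixture between -0.098 and 0.098 m and z of cell_1 in the frame of fixture between 0.003 and 0.01 m and angle between each of cell_1, cell_2's own z axis and vertical below 0.12 rad and linear speed of each of cell_1, cell_2 below 0.03 m/s and contact force between each of cell_1, cell_2 and the fingers below 0.2 N and x of cell_2 in the frame of fixture between -0.078 and -0.002 m and y of cell_2 in the frame of fixture between -0.098 and 0.098 m and z of cell_2 in the frame of fixture between 0.003 and 0.01 m and height (world z) of each of cell_3, cell_4 below 0.003 m and distance of each of cell_3, cell_4 from where it was at the start of the episode below 0.03 m) or (x of cell_1 in the frame of fixture between -0.078 and -0.002 m and y of cell_1 in the frame of fixture between -0.098 and 0.098 m and z of cell_1 in the frame of fixture between 0.003 and 0.01 m and angle between each of cell_1, cell_3's own z axis and vertical below 0.12 rad and linear speed of each of cell_1, cell_3 below 0.03 m/s and contact force between each of cell_1, cell_3 and the fingers below 0.2 N and height (world z) of each of cell_2, cell_4 below 0.003 m and distance of each of cell_2, cell_4 from where it was at the start of the episode below 0.03 m and x of cell_3 in the frame of fixture between -0.078 and -0.002 m and y of cell_3 in the frame of fixture between -0.098 and 0.098 m and z of cell_3 in the frame of fixture between 0.003 and 0.01 m) or (x of cell_1 in the frame of fixture between -0.078 and -0.002 m and y of cell_1 in the frame of fixture between -0.098 and 0.098 m and z of cell_1 in the frame of fixture between 0.003 and 0.01 m and angle between each of cell_1, cell_4's own z axis and vertical below 0.12 rad and linear speed of each of cell_1, cell_4 below 0.03 m/s and contact force between each of cell_1, cell_4 and the fingers below 0.2 N and height (world z) of each of cell_2, cell_3 below 0.003 m and distance of each of cell_2, cell_3 from where it was at the start of the episode below 0.03 m and x of cell_4 in the frame of fixture between -0.078 and -0.002 m and y of cell_4 in the frame of fixture between -0.098 and 0.098 m and z of cell_4 in the frame of fixture between 0.003 and 0.01 m) or (height (world z) of each of cell_1, cell_4 below 0.003 m and distance of each of cell_1, cell_4 from where it was at the start of the episode below 0.03 m and x of cell_2 in the frame of fixture between -0.078 and -0.002 m and y of cell_2 in the frame of fixture between -0.098 and 0.098 m and z of cell_2 in the frame of fixture between 0.003 and 0.01 m and angle between each of cell_2, cell_3's own z axis and vertical below 0.12 rad and linear speed of each of cell_2, cell_3 below 0.03 m/s and contact force between each of cell_2, cell_3 and the fingers below 0.2 N and x of cell_3 in the frame of fixture between -0.078 and -0.002 m and y of cell_3 in the frame of fixture between -0.098 and 0.098 m and z of cell_3 in the frame of fixture between 0.003 and 0.01 m) or (height (world z) of each of cell_1, cell_3 below 0.003 m and distance of each of cell_1, cell_3 from where it was at the start of the episode below 0.03 m and x of cell_2 in the frame of fixture between -0.078 and -0.002 m and y of cell_2 in the frame of fixture between -0.098 and 0.098 m and z of cell_2 in the frame of fixture between 0.003 and 0.01 m and angle between each of cell_2, cell_4's own z axis and vertical below 0.12 rad and linear speed of each of cell_2, cell_4 below 0.03 m/s and contact force between each of cell_2, cell_4 and the fingers below 0.2 N and x of cell_4 in the frame of fixture between -0.078 and -0.002 m and y of cell_4 in the frame of fixture between -0.098 and 0.098 m and z of cell_4 in the frame of fixture between 0.003 and 0.01 m) or (height (world z) of each of cell_1, cell_2 below 0.003 m and distance of each of cell_1, cell_2 from where it was at the start of the episode below 0.03 m and x of cell_3 in the frame of fixture between -0.078 and -0.002 m and y of cell_3 in the frame of fixture between -0.098 and 0.098 m and z of cell_3 in the frame of fixture between 0.003 and 0.01 m and angle between each of cell_3, cell_4's own z axis and vertical below 0.12 rad and linear speed of each of cell_3, cell_4 below 0.03 m/s and contact force between each of cell_3, cell_4 and the fingers below 0.2 N and x of cell_4 in the frame of fixture between -0.078 and -0.002 m and y of cell_4 in the frame of fixture between -0.098 and 0.098 m and z of cell_4 in the frame of fixture between 0.003 and 0.01 m)) and value of joint contact between 0.003 and 0.009 m and distance between probe_tip and contact_top below 0.006 m and angle between the z axis of probe and the z axis of contact_top, either way round below 0.175 rad and z of probe in the frame of contact_top above -0.003 m and contact force between probe and fixture between 0.8 and 6 N and contact force between the fingers and probe above 0.5 N and contact force between probe and holder below 0.1 N and linear speed of probe below 0.02 m/s); the arm keeps its last pose, push and grip.
It fails at once if the probe bears on the fixture with more than 15 N (contact force between probe and fixture above 15 N).
It fails at once if a bystander is moved by more than 25 mm (distance of any of kapton_roll, tweezers, cup_screws from where it was at the start of the episode above 0.025 m).
It also fails if it takes over 67 s, if anything falls off the work surface, if the arm or the gripper's body presses on something with over 40 N, if the wrist force passes 120 N, or if a joint passes its speed limit or range.

## Working session

There is one attempt and no reset: what is moved stays moved. The work goes in short steps, Python scripts to look and compute and a shell command to move; the robot and the scene stay as the last step left them, time stands still between calls to the robot, and variables do not carry over. Pictures are saved under pics/ and viewed, and the job is handed in when it is done.

```bash
ls; mkdir -p pics; python3 - <<'E'
from plant import robot, eyes, job, spotter
import cv2, numpy as np
print(robot.sense(), robot.pinch_z)
for c in ["top","side","wrist"]:
    p,d=eyes.camera(c); cv2.imwrite(f"pics/{c}0.png",p[:,:,::-1]); np.save(f"{c}d.npy",d)
    k=eyes.get_calibration(c); print(c,{a:np.round(b,4).tolist() for a,b in k.items()})
print(robot.sense()['t'])
E
```

```text
pics
{'t': 0.0, 'joints': array([ 1.25239101e+00,  4.80848283e-01,  1.59690768e+00, -2.39511021e-05,
        1.06510093e+00, -4.66056291e-02]), 'dq': array([ 1.13962959e-03,  5.58881575e-05, -8.96134332e-04,  1.52987064e-03,
       -5.81797022e-04, -4.47179199e-04]), 'tau': array([-9.94820257e-04, -9.50661278e+01, -4.30195212e+01, -3.24771354e-04,
        1.24306208e-02, -2.57759109e-05]), 'eef_pos': array([0.17435649, 0.62572527, 0.23064912]), 'tool_rot': array([-0.56286872,  0.56338782,  0.42728816, -0.42801611]), 'wrist_force': array([0.23691467, 0.0934762 , 0.88945762]), 'wrist_torque': array([ 0.04170836,  0.05806726, -0.0352326 ]), 'finger_gap': 0.08545044597988895} 0.0187
top {'intrinsics': [[487.7924, 0.0, 323.0424], [0.0, 487.7924, 202.0396], [0.0, 0.0, 1.0]], 'pose': [[-0.0129, -0.9912, 0.1319, 0.3412], [-0.9998, 0.0107, -0.0175, -0.2467], [0.0159, -0.1321, -0.9911, 1.3021], [0.0, 0.0, 0.0, 1.0]]}
side {'intrinsics': [[506.9591, 0.0, 320.5091], [0.0, 506.9591, 198.8522], [0.0, 0.0, 1.0]], 'pose': [[0.9136, -0.1704, 0.3693, 0.0942], [-0.4063, -0.3432, 0.8469, -1.1854], [-0.0176, -0.9237, -0.3827, 0.5062], [0.0, 0.0, 0.0, 1.0]]}
wrist {'intrinsics': [[337.5404, 0.0, 318.5262], [0.0, 337.5404, 198.9368], [0.0, 0.0, 1.0]], 'mount': [[1.0, -0.0005, -0.0011, -0.0014], [0.0009, -0.2908, 0.9568, -0.1438], [-0.0008, -0.9568, -0.2908, 0.0743], [0.0, 0.0, 0.0, 1.0]]}
0.15
```

View pictures.

View pics/top0.png

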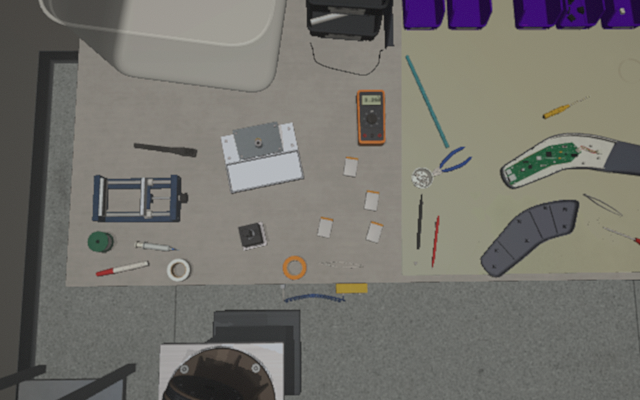

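View pics/side0.png

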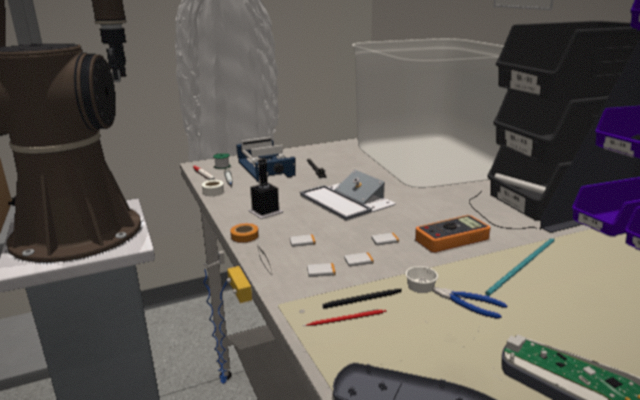

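```bash
cat > h.py <<'E'
from plant import robot, eyes, job, spotter
import cv2, numpy as np
from scipy.spatial.transform import Rotation as R
def calib(c):
    k=eyes.get_calibration(c); K=np.array(k['intrinsics'])
    if c=='wrist':
        s=robot.sense(); T=np.eye(4); T[:3,:3]=R.from_quat(s['tool_rot'],scalar_first=True).as_matrix(); T[:3,3]=s['eef_pos']
        return K,T@np.array(k['mount'])
    return K,np.array(k['pose'])
def px2w(u,v,d,K,P):
    u,v,d=map(lambda a:np.asarray(a,float),(u,v,d))
    pc=np.stack([(u-K[0,2])/K[0,0]*d,(v-K[1,2])/K[1,1]*d,d],-1)
    return pc@P[:3,:3].T+P[:3,3]
def rayz(u,v,z,K,P):
    r=P[:3,:3]@np.array([(u-K[0,2])/K[0,0],(v-K[1,2])/K[1,1],1]); return P[:3,3]+r*(z-P[2,3])/r[2]
def w2px(p,K,P):
    q=(np.atleast_2d(p)-P[:3,3])@P[:3,:3]; return np.stack([q[:,0]/q[:,2]*K[0,0]+K[0,2],q[:,1]/q[:,2]*K[1,1]+K[1,2]],-1)
E
python3 - <<'E'
from h import *
s=robot.sense(); print(R.from_quat(s['tool_rot'],scalar_first=True).as_matrix().round(3))
c='top'; K,P=calib(c); D=np.load('topd.npy')
for n in ['cell_1','fixture','contact','holder','probe','kapton_roll','tweezers','cup_screws']:
    for o in spotter.cut_out(n,c):
        v,u=np.nonzero(o['region']); d=D[v,u]; w=px2w(u,v,d,K,P)[d>0]
        pc=w2px(w,K,P)
        top=np.percentile(w[:,2],90)
        m=w[w[:,2]>top-0.006]
        r=cv2.minAreaRect((m[:,:2]*1000).astype(np.float32))
        print(n,round(o['p'],2),o['bbox'],len(w),'z90',top.round(4),'med',np.median(m,0).round(4),'rect',np.round(r[0],1),np.round(r[1],1),round(r[2],1))
print(robot.sense()['t'])
E
```

```text
[[ 0.268 -0.    -0.963]
 [ 0.963 -0.001  0.268]
 [-0.001 -1.     0.   ]]
cell_1 0.71 [319.0, 215.3, 18.0, 20.4] 216 z90 0.0116 med [ 0.4438 -0.2741  0.0093] rect [ 444.7 -275.1] [31.2 49. ] 77.9
cell_1 0.7 [369.3, 222.2, 10.8, 19.5] 247 z90 0.0121 med [ 0.4315 -0.4062  0.0092] rect [ 431.6 -405.2] [33.8 51.6] 71.0
cell_1 0.5 [364.8, 192.0, 13.6, 18.4] 244 z90 0.0117 med [ 0.5151 -0.4003  0.0091] rect [ 516.1 -400. ] [33.6 51.1] 80.5
cell_1 0.43 [234.2, 225.3, 32.4, 26.4] 492 z90 0.067 med [ 0.4236 -0.0872  0.0646] rect [425.4 -81.8] [50.1 50.5] 12.6
fixture 0.61 [220.1, 124.2, 81.7, 70.2] 4404 z90 0.0409 med [ 0.6958 -0.0961  0.0443] rect [686.6 -96.3] [ 55.7 119.9] 11.5
holder 0.64 [236.4, 222.7, 30.9, 26.7] 520 z90 0.0671 med [ 0.4235 -0.0873  0.0647] rect [425.4 -81.8] [50.1 50.5] 12.6
probe 0.64 [245.0, 232.1, 10.2, 8.0] 96 z90 0.1364 med [ 0.4241 -0.0819  0.1352] rect [425.2 -82. ] [15.3 15.5] 12.9
kapton_roll 0.64 [282.4, 256.7, 26.6, 20.1] 280 z90 0.0218 med [ 0.3443 -0.1915  0.0192] rect [ 342.2 -192.8] [60.  56.9] 89.2
cup_screws 0.54 [413.3, 165.7, 24.3, 22.9] 397 z90 0.0276 med [ 0.5774 -0.5424  0.0268] rect [ 572.4 -535.1] [55.4 57.1] 3.3
0.55
```

The top view shows the fixture at about (262,157), the holder and probe at (252,235) and the cells at (326,228), (374,232), (372,201) and (351,166). The tape roll is at (294,268), the tweezers at (342,265) and the cup at (423,177). Next I'll fit exact poses for the cells and the fixture.

```bash
python3 - <<'E'
from h import *
K,P=calib('top'); D=np.load('topd.npy')
v,u=np.mgrid[0:400,0:640]; W=px2w(u,v,D,K,P); ok=D>0
def sel(u0,v0,r,z0,z1):
    m=ok&(abs(u-u0)<r)&(abs(v-v0)<r)&(W[...,2]>z0)&(W[...,2]<z1); return W[m]
for n,(a,b) in dict(A=(326,228),B=(374,232),C=(372,201),D=(351,166)).items():
    w=sel(a,b,15,.006,.02); r=cv2.minAreaRect((w[:,:2]*1000).astype(np.float32))
    print(n,len(w),np.round(r[0],1),np.round(r[1],1),round(r[2],1),w.mean(0).round(4))
# fixture
w=sel(262,157,50,.004,.1)
r=cv2.minAreaRect((w[:,:2]*1000).astype(np.float32)); print('fixture',np.round(r[0],1),np.round(r[1],1),round(r[2],1))
yaw=np.radians(r[2]) ; 
import itertools
for nm,c in [('r',r)]: print(cv2.boxPoints(r).round(1).tolist())
# panel plane
y=np.radians(11.5 if r[2]<45 else 11.5); ex=np.array([np.cos(y),np.sin(y)]); ey=np.array([-ex[1],ex[0]])
c=np.array(r[0])/1000; q=np.c_[(w[:,:2]-c)@ex,(w[:,:2]-c)@ey,w[:,2]]
p=q[(abs(q[:,1])<.055)&(q[:,0]>.012)&(q[:,0]<.07)]
A=np.c_[p[:,:2],np.ones(len(p))]; k=np.ones(len(p),bool)
for _ in range(6):
    s=np.linalg.lstsq(A[k],p[k,2],rcond=None)[0]; res=p[:,2]-A@s; k=abs(res)<.003
print('plane',s.round(4),'slope',np.degrees(np.arctan(np.hypot(*s[:2]))),'dir',np.degrees(np.arctan2(s[1],s[0]))+11.5, 'top edge z', p[k,2].max(), k.sum(),len(p))
h=p[res>.012]; print('contact pts (fix frame)',len(h),h.mean(0).round(4),h[:,2].max())
img=cv2.imread('pics/top0.png')[115:285,205:395]; cv2.imwrite('pics/crop.png',cv2.resize(img,None,fx=4,fy=3.5,interpolation=cv2.INTER_CUBIC)[:600])
E
```

```text
A 214 [ 440.5 -273.3] [48.9 63.9] 70.4 [ 0.4452 -0.2741  0.0092]
B 220 [ 433.2 -409.4] [55.4 67.3] 15.8 [ 0.4315 -0.406   0.0094]
C 208 [ 511.6 -401. ] [65.3 40.7] 3.1 [ 0.516  -0.4     0.0092]
D 206 [ 613.1 -343.6] [73.  60.3] 79.1 [ 0.6088 -0.346   0.0092]
fixture [ 641.6 -106. ] [270.5 267.7] 0.2
[[505.79998779296875, 27.299999237060547], [506.8999938964844, -240.39999389648438], [777.4000244140625, -239.3000030517578], [776.2999877929688, 28.399999618530273]]
plane [ 0.5652 -0.0018  0.0123] slope 29.475041738747713 dir 11.314411777090454 top edge z 0.054304345522866226 672 1018
contact pts (fix frame) 37 [0.0263 0.0007 0.0488] 0.05682222365759082
```

View pics/crop.png

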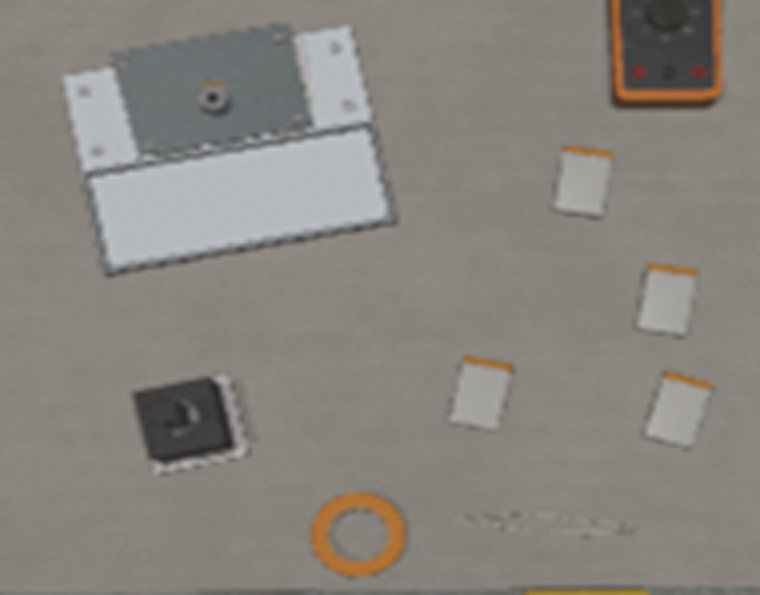

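```bash
python3 - <<'E'
from h import *
K,P=calib('top'); D=np.load('topd.npy')
v,u=np.mgrid[0:400,0:640]; W=px2w(u,v,D,K,P); ok=D>0
def comp(u0,v0,r,z0,z1):
    m=(ok&(abs(u-u0)<r)&(abs(v-v0)<r)&(W[...,2]>z0)&(W[...,2]<z1)).astype(np.uint8)
    n,l,st,_=cv2.connectedComponentsWithStats(m); i=1+st[1:,4].argmax(); return W[l==i]
for n,(a,b) in dict(A=(326,228),D=(351,166)).items():
    w=comp(a,b,15,.006,.013); r=cv2.minAreaRect((w[:,:2]*1000).astype(np.float32))
    x=w[:,:2]-w[:,:2].mean(0); e=np.linalg.eigh(x.T@x)[1][:,1]
    print(n,len(w),np.round(r[0],1),np.round(r[1],1),round(r[2],1),w.mean(0).round(4),'pca yaw',np.degrees(np.arctan(e[1]/e[0])))
w=comp(262,157,50,.004,.1); r=cv2.minAreaRect((w[:,:2]*1000).astype(np.float32)); print('fixture',len(w),np.round(r[0],1),np.round(r[1],1),round(r[2],1),w.mean(0))
# use tray+side flats low: points z in .002-.02
E
```

```text
A 201 [ 445.7 -274.2] [33.3 51.8] 77.9 [ 0.4455 -0.2742  0.0091] pca yaw -12.070687248285164
D 195 [ 609.1 -345.7] [33.6 52.8] 81.0 [ 0.6083 -0.3463  0.0091] pca yaw -14.617138139767377
fixture 3650 [ 642.4 -105.1] [176.5 206.4] 11.1 [ 0.64101281 -0.10603725  0.01708445]
```

```bash
python3 -m creep '[[[-0.027,0,-0.041,0,0,0,0.055],[-0.027,0,-0.041,0,0,0,0.055],[-0.027,0,-0.041,0,0,0,0.055],[-0.027,0,-0.041,0,0,0,0.055],[-0.027,0,-0.041,0,0,0,0.055],[-0.027,0,-0.041,0,0,0,0.055],[-0.027,0,-0.041,0,0,0,0.055],[-0.027,0,-0.041,0,0,0,0.055],[-0.027,0,-0.041,0,0,0,0.055],[-0.027,0,-0.041,0,0,0,0.055]]]' 30
cat > go.py <<'E'
import sys
from h import *
# usage: go.py x y z azimuth_of_tool_x_deg [tilt]
s=robot.sense(); Rm=R.from_quat(s['tool_rot'],scalar_first=True)
x,y,z,az=map(float,sys.argv[1:5]); a=np.radians(az); tilt=float(sys.argv[5]) if len(sys.argv)>5 else 0
T=R.from_matrix(np.array([[np.cos(a),0,-np.sin(a)],[np.sin(a),0,np.cos(a)],[0,-1,0]]))*R.from_rotvec([np.radians(tilt),0,0])
d=np.array([x,y,z])-s['eef_pos']
print('t',round(s['t'],2),'pos',s['eef_pos'].round(4),'world d',d.round(4),'tool d',Rm.inv().apply(d).round(4),'n',np.linalg.norm(d).round(3),'turn',(Rm.inv()*T).as_rotvec(degrees=True).round(2),'gap',round(s['finger_gap'],4),'F',np.round(s['wrist_force'],1),'j',np.round(s['joints'],2))
E
python3 go.py .4455 -.2742 .1 78
```

```text
t: 1.55
eef_pos: [0.4981, 0.2543, 0.2316]
tool_rot: [-0.563, 0.563, 0.428, -0.427]
wrist_force: [-0.7, 0.5, 0.0]
finger_gap: 0.0549
t 1.55 pos [0.4981 0.2543 0.2316] world d [-0.0526 -0.5285 -0.1316] tool d [-0.5232  0.1314 -0.0912] n 0.547 turn [ 0.02 -3.57  0.02] gap 0.0549 F [-0.7  0.5  0. ] j [ 0.42  0.35  1.81  0.    0.98 -0.88]
```

```bash
python3 -m creep '[[[-0.049,0,-0.0085,0,0,0,0.055],[-0.049,0,-0.0085,0,0,0,0.055],[-0.049,0,-0.0085,0,0,0,0.055],[-0.049,0,-0.0085,0,0,0,0.055],[-0.049,0,-0.0085,0,0,0,0.055],[-0.049,0,-0.0085,0,0,0,0.055],[-0.049,0,-0.0085,0,0,0,0.055],[-0.049,0,-0.0085,0,0,0,0.055],[-0.049,0,-0.0085,0,0,0,0.055],[-0.049,0,-0.0085,0,-3.57,0,0.055]]]'
python3 go.py .4455 -.2742 .1 78
```

```text
t: 2.55
eef_pos: [0.4468, -0.241, 0.2316]
tool_rot: [-0.549, 0.55, 0.445, -0.445]
wrist_force: [0.7, -1.0, -0.2]
finger_gap: 0.0552
t 2.55 pos [ 0.4468 -0.241   0.2316] world d [-0.0013 -0.0332 -0.1316] tool d [-0.0327  0.1316 -0.0056] n 0.136 turn [ 0.04 -0.01 -0.01] gap 0.0552 F [ 0.7 -1.  -0.2] j [-0.55  0.28  1.92  0.    0.94 -1.92]
```

Next I'll move above A and use the wrist camera to check the position.

```bash
python3 -m creep '[[[-0.016,0.040,-0.003,0,0,0,0.055],[-0.0165,0.040,-0.0026,0,0,0,0.055],[0,0.0216,0,0,0,0,0.055],[0,0,0,0,0,0,0.055]]]'
cat > wcell.py <<'E'
import sys
from h import *
K,P=calib('wrist'); p,d=eyes.camera('wrist'); cv2.imwrite(sys.argv[1],p[:,:,::-1])
v,u=np.mgrid[0:400,0:640]; W=px2w(u,v,d,K,P)
for o in spotter.cut_out('cell_1','wrist'):
    zb=float(sys.argv[2]) if len(sys.argv)>2 else 0
    m=o['region']&(d>0)&(abs(W[...,2]-zb-.009)<.004); w=W[m]
    if len(w)<30: continue
    r=cv2.minAreaRect((w[:,:2]*1000).astype(np.float32)); print(round(o['p'],2),o['bbox'],len(w),np.round(r[0],1),np.round(r[1],1),round(r[2],1),'med',np.median(w,0).round(4))
E
python3 wcell.py pics/w1.png; python3 go.py .4455 -.2742 0 78
```

```text
t: 2.95
eef_pos: [0.4442, -0.2712, 0.1272]
tool_rot: [0.551, -0.548, -0.444, 0.445]
wrist_force: [0.2, 0.2, 0.7]
finger_gap: 0.055
0.71 [297.8, 162.3, 44.7, 67.0] 2573 [ 447.  -272.8] [34.  52.8] 77.5 med [ 0.445  -0.2724  0.0101]
0.66 [141.6, 178.9, 44.7, 68.0] 2571 [ 432.5 -403.7] [34.2 52.3] 72.1 med [ 0.4313 -0.4022  0.0102]
0.64 [172.0, 273.1, 43.9, 36.3] 852 [ 507.2 -396.7] [33.6 32.4] 78.9 med [ 0.5    -0.4     0.0102]
0.61 [264.6, 346.8, 35.8, 15.3] 424 [ 589.2 -340.7] [32.  12.4] 76.7 med [ 0.5877 -0.3394  0.0099]
t 3.05 pos [ 0.4461 -0.2718  0.1301] world d [-0.0006 -0.0024 -0.1301] tool d [-0.0025  0.1301  0.    ] n 0.13 turn [-0.02 -0.    0.01] gap 0.055 F [-0.  -0.   0.3] j [-0.61  0.44  1.98  0.    0.72 -1.97]
```

View pics/w1.png

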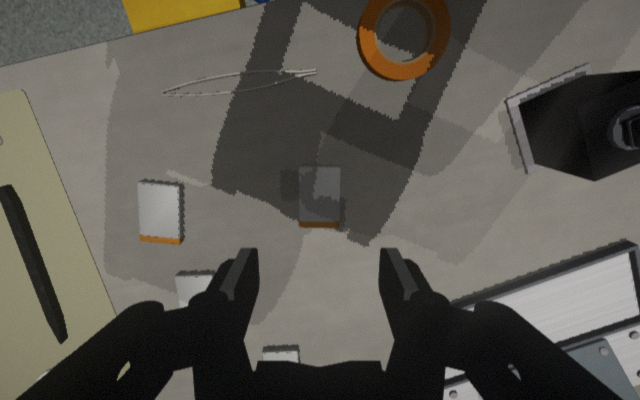

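```bash
python3 -m creep '[[[-0.0015,0.045,0,0,0,0,0.055],[0,0.045,0,0,0,0,0.055],[0,0.030,0,0,0,0,0.055],[0,0.0085,0,0,0,0,0.055],[0,0,0,0,0,0,0.055],[0,0,0,0,0,0,0.03],[0,0,0,0,0,0,0.02],[0,0,0,0,0,0,0.02],[0,0,0,0,0,0,0.02]]]' 40
python3 go.py .4455 -.2742 .002 78
```

```text
t: 3.95
eef_pos: [0.447, -0.274, 0.0034]
tool_rot: [-0.548, 0.551, 0.445, -0.445]
wrist_force: [-0.8, 2.1, 9.4]
finger_gap: 0.0327
t 3.95 pos [ 0.447  -0.274   0.0034] world d [-0.0015 -0.0002 -0.0014] tool d [-0.0005  0.0014  0.0014] n 0.002 turn [ 0.18 -0.   -0.07] gap 0.0327 F [-0.8  2.1  9.4] j [-0.61  0.65  2.05  0.    0.44 -1.97]
```

```bash
python3 -m creep '[[[0,-0.012,0,0,0,0,0.02],[0,-0.04,0,0,0,0,0.02],[0,-0.045,0,0,0,0,0.02],[0,0,0,0,0,0,0.02]]]'
python3 go.py .5974 -.0833 .1 101.3
```

```text
t: 4.35
eef_pos: [0.4485, -0.2752, 0.1048]
tool_rot: [-0.546, 0.553, 0.446, -0.444]
wrist_force: [0.5, -0.4, -1.7]
finger_gap: 0.0326
t 4.35 pos [ 0.4485 -0.2752  0.1048] world d [ 0.1489  0.1919 -0.0048] tool d [ 0.2187  0.0049 -0.1057] n 0.243 turn [  0.44 -23.3   -0.3 ] gap 0.0326 F [ 0.5 -0.4 -1.7] j [-0.61  0.48  2.    0.    0.65 -1.97]
```

```bash
python3 -m creep '[[[0.0437,0,-0.0211,0,0,0,0.02],[0.0437,0,-0.0211,0,0,0,0.02],[0.0437,0,-0.0211,0,0,0,0.02],[0.0437,0,-0.0211,0,0,0,0.02],[0.0437,0,-0.0211,0,0,0,0.02],[0,0,0,0,-8,0,0.02],[0,0,0,0,-8,0,0.02],[0,0,0,0,-7.3,0,0.02],[0,0,0,0,0,0,0.02]]]'
python3 go.py .5974 -.0833 .012 101.3
python3 - <<'E'
from h import *
K,P=calib('wrist'); p,d=eyes.camera('wrist'); cv2.imwrite('pics/w2.png',p[:,:,::-1]); np.save('w2d.npy',d); np.save('w2P.npy',P)
E
```

```text
t: 5.25
eef_pos: [0.5945, -0.0813, 0.0995]
tool_rot: [-0.447, 0.448, 0.548, -0.547]
wrist_force: [0.5, -0.5, 0.1]
finger_gap: 0.0322
t 5.25 pos [ 0.5945 -0.0813  0.0995] world d [ 0.0029 -0.002  -0.0875] tool d [-0.0025  0.0875 -0.0023] n 0.088 turn [ 0.06  0.16 -0.03] gap 0.0322 F [ 0.5 -0.5  0.1] j [-0.19  0.57  1.83 -0.    0.74 -1.96]
```

View pics/w2.png

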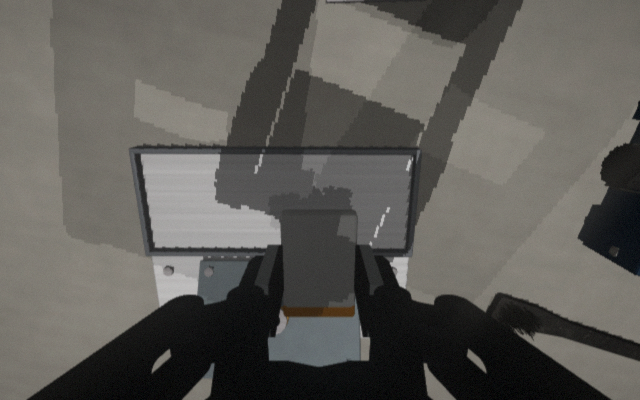

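```bash
python3 - <<'E'
from h import *
K,_=calib('wrist'); P=np.load('w2P.npy')
C=[rayz(a,b,.013,K,P)[:2]*1000 for a,b in [(131,148),(421,148),(149,255),(409,252)]]
for c in C: print(c.round(1))
C=np.array(C); print('center',C.mean(0), 'near edge len',np.linalg.norm(C[0]-C[1]),'depth',np.linalg.norm(C[0]-C[2]), 'yaw',np.degrees(np.arctan2(*(C[0]-C[1])[::-1]))+90, np.degrees(np.arctan2(*(C[2]-C[3])[::-1]))+90)
E
```

```text
[ 579.8 -216.2]
[540.6 -22.4]
[ 658.4 -199.8]
[617.2  -9.1]
center [ 598.99609227 -111.86613642] near edge len 197.7298226308053 depth 80.36861870552241 yaw 11.43258353672563 12.192123141433058
```

```bash
python3 -m creep '[[[-0.002,0.04,-0.001,0,0,0,0.02],[0,0.03,0,0,0,0,0.02],[0,0.015,0,0,0,0,0.02],[0,0.003,0,0,0,0,0.02],[0,0,0,0,0,0,0.02],[0,0,0,0,0,0,0.02]]]'
python3 go.py .596 -.083 .0095 101.3
```

```text
t: 5.9
eef_pos: [0.5963, -0.0834, 0.0111]
tool_rot: [-0.448, 0.449, 0.547, -0.546]
wrist_force: [-0.8, -0.2, -0.7]
finger_gap: 0.0324
t 5.9 pos [ 0.5963 -0.0834  0.0111] world d [-0.0003  0.0004 -0.0016] tool d [0.0005 0.0016 0.0002] n 0.002 turn [ 0.06 -0.09 -0.02] gap 0.0324 F [-0.8 -0.2 -0.7] j [-0.19  0.7   1.86 -0.    0.58 -1.96]
```

```bash
python3 -m creep '[[[0,0.0015,0,0,0,0,0.02],[0,0,0,0,0,0,0.02],[0,0,0,0,0,0,0.048],[0,0,0,0,0,0,0.048],[0,0,0,0,0,0,0.048],[0,-0.02,0,0,0,0,0.048],[0,-0.05,0,0,0,0,0.048],[0,-0.03,0,0,0,0,0.048],[0,0,0,0,0,0,0.048]]]'
python3 go.py .609 -.346 .13 77; python3 wcell.py pics/w3.png .006
```

```text
t: 6.8
eef_pos: [0.5982, -0.0837, 0.1129]
tool_rot: [-0.446, 0.45, 0.548, -0.546]
wrist_force: [0.3, -0.2, 0.6]
finger_gap: 0.0477
t 6.8 pos [ 0.5982 -0.0837  0.1129] world d [ 0.0108 -0.2623  0.0171] tool d [-0.2594 -0.0167  0.0406] n 0.263 turn [ 0.36 24.29 -0.06] gap 0.0477 F [ 0.3 -0.2  0.6] j [-0.19  0.55  1.82  0.    0.77 -1.96]
0.67 [297.7, 158.1, 45.2, 73.7] 3046 [595.8 -84.9] [52.2 34. ] 11.2 med [ 0.5942 -0.0852  0.0161]
```

View pics/w3.png

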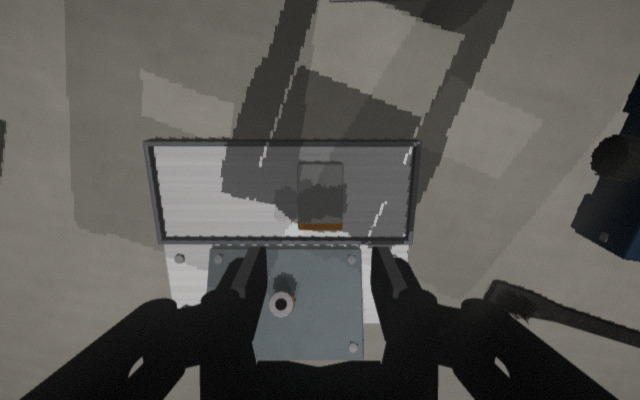

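```bash
python3 -c "
from h import *
K,P=calib('wrist'); print('contact', rayz(281,304,.050,K,P).round(4))"
python3 -m creep '[[[-0.0432,-0.003,0.0068,0,0,0,0.05],[-0.0432,-0.003,0.0068,0,0,0,0.05],[-0.0432,-0.003,0.0068,0,0,0,0.05],[-0.0432,-0.003,0.0068,0,0,0,0.05],[-0.0432,-0.003,0.0068,0,0,0,0.05],[-0.0432,-0.002,0.0068,0,0,0,0.05],[0,0,0,0,8,0,0.055],[0,0,0,0,8,0,0.055],[0,0,0,0,8.3,0,0.055],[0,0,0,0,0,0,0.055]]]'
python3 wcell.py pics/w4.png; python3 go.py .609 -.346 .002 77
```

```text
contact [ 0.6633 -0.0979  0.05  ]
t: 7.9
eef_pos: [0.6056, -0.3451, 0.1239]
tool_rot: [0.555, -0.553, -0.439, 0.44]
wrist_force: [-0.2, 0.3, 0.7]
finger_gap: 0.0548
0.82 [154.0, 0.0, 54.0, 19.3] 809 [ 454.3 -410.2] [34.2 10.7] 78.0 med [ 0.4543 -0.4086  0.0101]
0.77 [303.4, 166.4, 42.9, 65.7] 2647 [ 610.7 -344.5] [34.  52.2] 80.7 med [ 0.6093 -0.3443  0.0101]
0.66 [194.0, 62.7, 56.7, 74.0] 3386 [ 517.7 -398.6] [34.  52.2] 80.0 med [ 0.5168 -0.3977  0.0101]
0.5 [632.8, 74.5, 5.9, 53.4] 200 [ 590.3 -103.7] [34.4  5.1] 5.7 med [ 0.5856 -0.1041  0.0104]
t 8.0 pos [ 0.6059 -0.345   0.1245] world d [ 0.0031 -0.001  -0.1225] tool d [-0.0003  0.1225 -0.0034] n 0.123 turn [-0.1   0.26  0.04] gap 0.0548 F [ 0.2 -0.   0.4] j [-0.56  0.65  1.57  0.    0.92 -1.91]
```

View pics/w4.png

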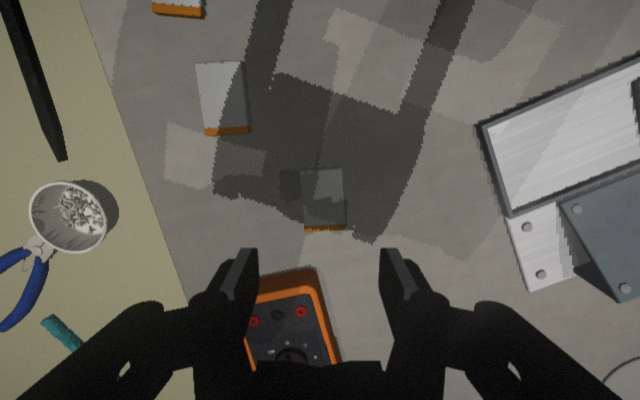

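```bash
python3 -m creep '[[[0.0007,0.04,-0.0042,0,-3.4,0,0.055],[0,0.045,0,0,0,0,0.055],[0,0.025,0,0,0,0,0.055],[0,0.0105,0,0,0,0,0.055],[0,0,0,0,0,0,0.055],[0,0,0,0,0,0,0.03],[0,0,0,0,0,0,0.02],[0,0,0,0,0,0,0.02],[0,0,0,0,0,0,0.02]]]' 40
python3 go.py .61 -.345 .002 80.7
```

```text
t: 8.9
eef_pos: [0.6118, -0.3463, 0.0071]
tool_rot: [-0.539, 0.541, 0.457, -0.456]
wrist_force: [-0.9, 0.1, 8.1]
finger_gap: 0.0312
t 8.9 pos [ 0.6118 -0.3463  0.0071] world d [-0.0018  0.0013 -0.0051] tool d [0.001  0.0051 0.002 ] n 0.006 turn [ 0.15 -0.28 -0.06] gap 0.0312 F [-0.9  0.1  8.1] j [-0.56  0.8   1.61  0.    0.73 -1.96]
```

```bash
python3 -m creep '[[[0,-0.005,0,0,0,0,0.02],[0,-0.02,0,0,0,0,0.02],[0,-0.04,0,0,0,0,0.02],[0,-0.02,0,0,0,0,0.02],[0,0,0,0,0,0,0.02]]]'
python3 wcell.py pics/w5.png .08;  python3 go.py .61 -.1425 .11 101.3
```

```text
t: 9.4
eef_pos: [0.6127, -0.347, 0.0947]
tool_rot: [-0.538, 0.542, 0.457, -0.456]
wrist_force: [-0.4, 0.0, -0.4]
finger_gap: 0.0307
0.63 [282.8, 203.3, 74.9, 105.3] 88 [ 586.2 -343.8] [32.8  1.4] 79.6 med [ 0.5861 -0.3436  0.092 ]
t 9.5 pos [ 0.611  -0.3459  0.0912] world d [-0.001   0.2034  0.0188] tool d [ 0.2003 -0.019   0.0348] n 0.204 turn [  0.07 -20.89  -0.05] gap 0.0311 F [-0.1  0.1 -1.3] j [-0.56  0.7   1.58  0.    0.87 -1.96]
```

View pics/w5.png

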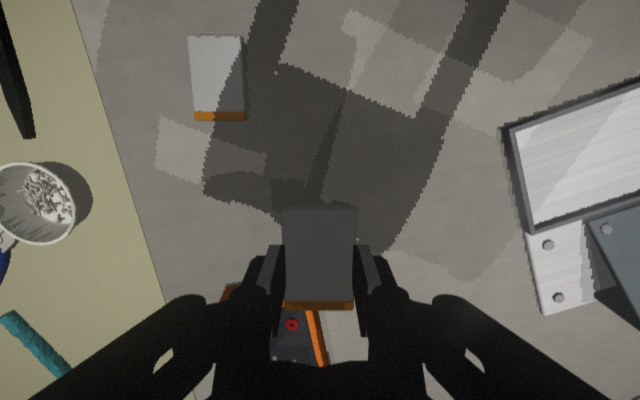

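```bash
python3 - <<'E'
from h import *
K,P=calib('wrist'); p,d=eyes.camera('wrist')
o=spotter.cut_out('cell_1','wrist')[0]
for dd,PP,reg in [(d,P,o['region'])]+[(np.load('w2d.npy'),np.load('w2P.npy'),None)]:
    v,u=np.mgrid[0:400,0:640]
    m=(u>290)&(u<350)&(v>222)&(v<290)&(dd>0); w=px2w(u,v,dd,K,PP)[m]
    A=np.c_[w[:,:2]-w[:,:2].mean(0),np.ones(len(w))]; s=np.linalg.lstsq(A,w[:,2],rcond=None)[0]
    print('z',s[2].round(4),'slopes deg',np.degrees(np.arctan(s[:2])).round(2),'std',(w[:,2]-A@s).std())
print(robot.sense()['eef_pos'],'prev eef z .0995')
E
```

```text
z 0.0941 slopes deg [-0.05  0.04] std 0.0005688948533662701
z 0.1062 slopes deg [-0.2  -0.14] std 0.0005620877500761123
[ 0.61016937 -0.34535961  0.08954051] prev eef z .0995
```

```bash
python3 -m creep '[[[0.02,-0.005,0.0034,0,0,0,0.02],[0.036,-0.005,0.0062,0,0,0,0.02],[0.036,0,0.0062,0,0,0,0.02],[0.036,0,0.0062,0,0,0,0.02],[0.036,0,0.0062,0,0,0,0.02],[0.037,0,0.0062,0,0,0,0.02],[0,0,0,0,-7,0,0.02],[0,0,0,0,-7,0,0.02],[0,0,0,0,-6.6,0,0.02],[0,0,0,0,0,0,0.02]]]'
python3 go.py .608 -.1414 .0125 101.3
python3 - <<'E'
from h import *
K,P=calib('wrist'); p,d=eyes.camera('wrist');cv2.imwrite('pics/w6.png',p[:,:,::-1])
v,u=np.mgrid[0:400,0:640]
m=(u>290)&(u<350)&(v>222)&(v<290)&(d>0); w=px2w(u,v,d,K,P)[m]; print(np.median(w[:,2]),robot.sense()['eef_pos'])
E
```

```text
t: 10.6
eef_pos: [0.6097, -0.1409, 0.0995]
tool_rot: [0.45, -0.449, -0.546, 0.546]
wrist_force: [-0.3, 0.7, -0.2]
finger_gap: 0.0308
t 10.6 pos [ 0.6097 -0.1409  0.0995] world d [-0.0017 -0.0005 -0.087 ] tool d [-0.0003  0.0871  0.0016] n 0.087 turn [-0.07 -0.15  0.04] gap 0.0308 F [-0.3  0.7 -0.2] j [-0.28  0.6   1.76  0.    0.78 -2.04]
0.10249642287994357 [ 0.60973368 -0.1410587   0.09961059]
```

View pics/w6.png

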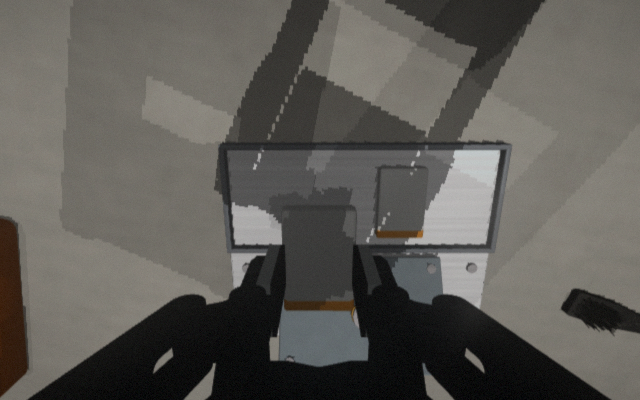

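```bash
python3 -m creep '[[[0,0.035,0.0016,0,0,0,0.02],[0,0.03,0,0,0,0,0.02],[0,0.016,0,0,0,0,0.02],[0,0.004,0,0,0,0,0.02],[0,0.002,0,0,0,0,0.02],[0,0,0,0,0,0,0.02]]]'
python3 go.py .608 -.1414 .0125 101.3
```

```text
t: 11.25
eef_pos: [0.6093, -0.1422, 0.014]
tool_rot: [-0.45, 0.45, 0.546, -0.545]
wrist_force: [-0.0, -0.9, -0.8]
finger_gap: 0.0311
t 11.25 pos [ 0.6093 -0.1422  0.014 ] world d [-0.0013  0.0008 -0.0015] tool d [0.001  0.0015 0.0012] n 0.002 turn [ 0.05 -0.34 -0.03] gap 0.0311 F [-0.  -0.9 -0.8] j [-0.28  0.72  1.8   0.    0.62 -2.04]
```

```bash
python3 -m creep '[[[0,0.0015,0,0,0,0,0.02],[0,0.001,0,0,0,0,0.02],[0,0,0,0,0,0,0.048],[0,0,0,0,0,0,0.048],[0,0,0,0,0,0,0.048],[0,-0.02,0,0,0,0,0.048],[0,-0.05,0,0,0,0,0.048],[0,-0.05,0,0,0,0,0.048],[0,-0.03,0,0,0,0,0.048],[0,0,0,0,0,0,0.048]]]'
python3 wcell.py pics/w7.png .006; python3 go.py .4254 -.082 .2 102.6
```

```text
t: 12.25
eef_pos: [0.6113, -0.1428, 0.1656]
tool_rot: [-0.447, 0.452, 0.547, -0.545]
wrist_force: [-0.1, 0.4, -0.6]
finger_gap: 0.0481
0.98 [366.3, 148.3, 41.0, 61.1] 2176 [595.5 -85.1] [51.7 34.3] 11.1 med [ 0.5945 -0.0858  0.016 ]
0.96 [302.6, 148.5, 37.9, 58.9] 2136 [ 608.1 -144.2] [51.5 33.9] 10.6 med [ 0.6069 -0.1442  0.016 ]
0.63 [0.0, 2.1, 56.7, 50.5] 353 [ 524.6 -399. ] [32.7 36.4] 79.8 med [ 0.5271 -0.398   0.0113]
t 12.35 pos [ 0.609  -0.1422  0.1614] world d [-0.1836  0.0602  0.0386] tool d [ 0.0941 -0.0389  0.1687] n 0.197 turn [ 0.08 -1.61 -0.04] gap 0.0479 F [-0.6 -0.7  0. ] j [-0.28  0.52  1.72 -0.    0.9  -2.04]
```

View pics/w7.png

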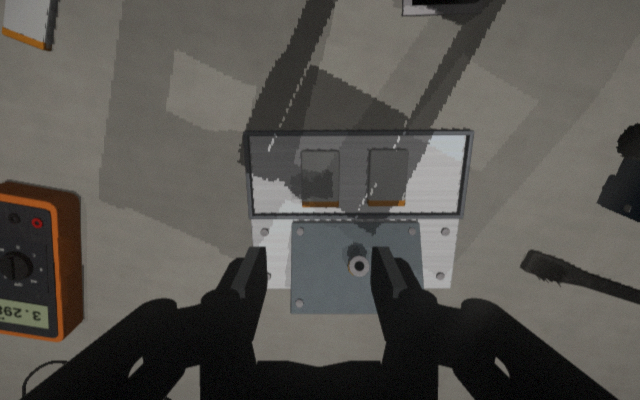

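```bash
python3 - <<'E'
from h import *
K,P=calib('wrist'); p,d=eyes.camera('wrist'); cv2.imwrite('pics/w8.png',p[:,:,::-1]); print(robot.sense()['eef_pos'])
v,u=np.mgrid[0:400,0:640]; W=px2w(u,v,d,K,P)
cv2.imwrite('pics/w8z.png',cv2.resize(p[230:320,290:425,::-1],None,fx=5,fy=5,interpolation=cv2.INTER_NEAREST))
m=(u>295)&(u<420)&(v>225)&(v<310)&(d>0)
w=W[m]; s0=None
A=np.c_[w[:,:2]-[.67,-.1],np.ones(len(w))]; k=np.ones(len(w),bool)
for _ in range(10):
    s=np.linalg.lstsq(A[k],w[k,2],rcond=None)[0]; r=w[:,2]-A@s; k=abs(r)<.004
n=np.array([-s[0],-s[1],1]); n/=np.linalg.norm(n); print('normal',n.round(3),'tilt',np.degrees(np.arccos(n[2])),'dir',np.degrees(np.arctan2(-n[1],-n[0])), k.sum())
h=(W-np.array([.67,-.1,s[2]]))@n
c=m&(h>.017)&(h<.025); print('disc n',c.sum(),W[c].mean(0).round(4),'h',h[c].mean(), 'uv',u[c].mean(),v[c].mean(), u[c].min(),u[c].max(),v[c].min(),v[c].max())
print('ray', rayz(u[c].mean(),v[c].mean(),.050,K,P))
for c in ['top']:
    K,P=calib('top'); print('top ray', rayz(257.5,142.5,.05,K,P))
E
```

```text
[ 0.60833649 -0.14194601  0.16021181]
normal [0.785 0.364 0.501] tilt 59.94433196725261 dir -155.15653616604786 620
disc n 1410 [ 0.6507 -0.114   0.1186] h 0.020110527245616367 uv 365.0070921985816 298.0595744680851 296 419 272 309
ray [ 0.69253192 -0.08643461  0.05      ]
top ray [ 0.66754028 -0.09861776  0.05      ]
```

View pics/w8z.png

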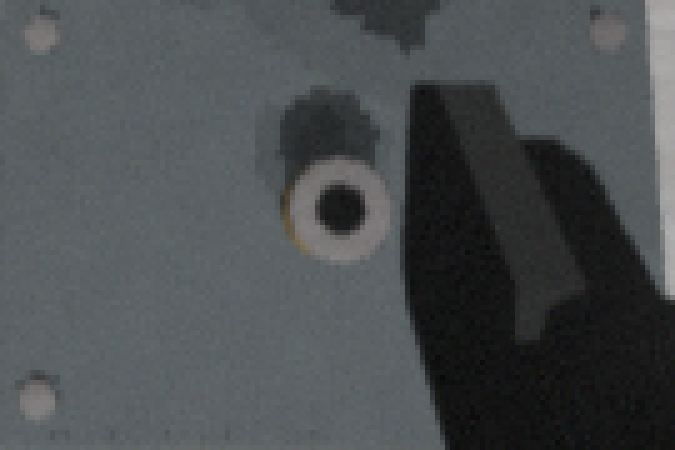

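```bash
python3 - <<'E'
from h import *
K,P=calib('wrist'); p,d=eyes.camera('wrist'); print(robot.sense()['eef_pos'])
v,u=np.mgrid[0:400,0:640]; W=px2w(u,v,d,K,P)
m=(u>295)&(u<340)&(v>235)&(v<310)&(d>0)&(W[...,2]<.07)
w=W[m]; A=np.c_[w[:,:2]-[.67,-.1],np.ones(len(w))]; k=np.ones(len(w),bool)
for _ in range(10):
    s=np.linalg.lstsq(A[k],w[k,2],rcond=None)[0]; r=w[:,2]-A@s; k=abs(r)<.004
n=np.array([-s[0],-s[1],1]); n/=np.linalg.norm(n); print('normal',n.round(3),'tilt',np.degrees(np.arccos(n[2])),'dir',np.degrees(np.arctan2(-n[1],-n[0])), k.sum(),len(k))
c=((u-358.2)**2+(v-272)**2<9**2)&(d>0); h=(W-np.array([.67,-.1,s[2]]))@n
print('disc',W[c].mean(0).round(4),np.median(W[c],0).round(4),'h',np.median(h[c]).round(4),W[c].std(0)); print('ray.05',rayz(358.2,272,.05,K,P))
E
```

```text
[ 0.60800872 -0.14188214  0.15958828]
normal [-0.49  -0.094  0.867] tilt 29.92098711916327 dir 10.828626650026168 3241 3241
disc [ 0.667  -0.0981  0.0509] [ 0.6669 -0.0981  0.0509] h 0.0203 [0.00312434 0.00373726 0.00197619]
ray.05 [ 0.66742602 -0.09789082  0.05      ]
```

```bash
python3 -m creep '[[[0,-0.045,0,0,0,0,0.055],[0.0235,0,0.042,0,0,0,0.055],[0.0235,0,0.042,0,0,0,0.055],[0.0235,0,0.042,0,0,0,0.055],[0.0235,0,0.042,0,-1.5,0,0.055],[0,0,0,0,0,0,0.055],[0,0,0,0,0,0,0.055]]]'
python3 go.py .4254 -.082 .0915 102.6
python3 - <<'E'
from h import *
K,P=calib('wrist'); p,d=eyes.camera('wrist'); cv2.imwrite('pics/w9.png',p[:,:,::-1])
v,u=np.mgrid[0:400,0:640]; W=px2w(u,v,d,K,P)
m=(d>0)&(np.hypot(W[...,0]-.4254,W[...,1]+.082)<.02)&(W[...,2]>.131)&(W[...,2]<.142); w=W[m]
r=cv2.minAreaRect((w[:,:2]*1000).astype(np.float32)); print(len(w),np.round(r[0],1),np.round(r[1],1),round(r[2],1),np.median(w,0).round(4))
for o in spotter.cut_out('probe','wrist')[:2]: print(o['p'],o['bbox'])
E
```

```text
t: 13.15
eef_pos: [0.4249, -0.0815, 0.2051]
tool_rot: [0.443, -0.442, -0.551, 0.552]
wrist_force: [1.6, -0.4, 0.1]
finger_gap: 0.0548
t 13.15 pos [ 0.4249 -0.0815  0.2051] world d [ 0.0005 -0.0005 -0.1136] tool d [-0.0006  0.1136 -0.0005] n 0.114 turn [-0.06 -0.1   0.03] gap 0.0548 F [ 1.6 -0.4  0.1] j [-0.26  0.21  2.1  -0.    0.83 -2.05]
597 [426.1 -80.5] [16.6 15.6] 12.8 [ 0.4252 -0.0807  0.137 ]
0.78 [307.3, 174.2, 29.2, 53.3]
```

View pics/w9.png

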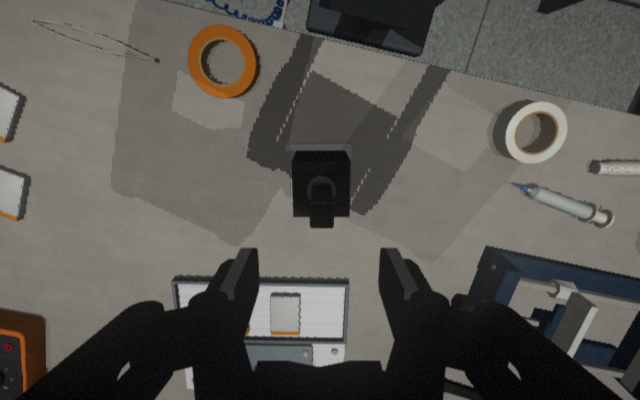

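```bash
python3 -m creep '[[[0,0.035,-0.0008,0,0,0,0.055],[0,0.045,0,0,0,0,0.055],[0,0.025,0,0,0,0,0.055],[0,0.0085,0,0,0,0,0.055],[0,0,0,0,0,0,0.04],[0,0,0,0,0,0,0.02],[0,0,0,0,0,0,0.01],[0,0,0,0,0,0,0.005],[0,0,0,0,0,0,0.005],[0,0,0,0,0,0,0.005]]]' 60
python3 go.py .4254 -.082 .0915 102.6
```

```text
t: 14.25
eef_pos: [0.4273, -0.0815, 0.0933]
tool_rot: [-0.442, 0.443, 0.552, -0.551]
wrist_force: [1.5, 6.9, -2.2]
finger_gap: 0.0156
t 14.25 pos [ 0.4273 -0.0815  0.0933] world d [-0.0019 -0.0005 -0.0018] tool d [-0.0001  0.0018  0.002 ] n 0.003 turn [ 0.1  -0.12 -0.03] gap 0.0156 F [ 1.5  6.9 -2.2] j [-0.26  0.41  2.2   0.    0.53 -2.05]
```

```bash
python3 -m creep '[[[0,-0.01,0,0,0,0,0.005],[0,-0.02,0,0,0,0,0.005],[0,-0.03,0,0,0,0,0.005],[0,-0.03,0,0,0,0,0.005],[0,-0.03,0,0,0,0,0.005],[0,-0.03,0,0,0,0,0.005],[0,0,0,0,0,0,0.005],[0,0,0,0,0,0,0.005]]]'
python3 go.py .4254 -.082 .0915 102.6
python3 - <<'E'
from h import *
for c in ['wrist','side']:
    p,d=eyes.camera(c); cv2.imwrite(f'pics/{c}10.png',p[:,:,::-1] if c=='wrist' else cv2.resize(p[100:260,200:456,::-1],None,fx=3,fy=3))
E
```

```text
t: 15.05
eef_pos: [0.4272, -0.0819, 0.2436]
tool_rot: [-0.442, 0.444, 0.552, -0.551]
wrist_force: [-0.4, 0.3, -1.6]
finger_gap: 0.0152
t 15.05 pos [ 0.4272 -0.0819  0.2436] world d [-1.800e-03 -1.000e-04 -1.521e-01] tool d [0.0005 0.1521 0.0022] n 0.152 turn [ 0.16 -0.1  -0.09] gap 0.0152 F [-0.4  0.3 -1.6] j [-0.26  0.16  2.05 -0.    0.93 -2.05]
```

View pics/wrist10.png

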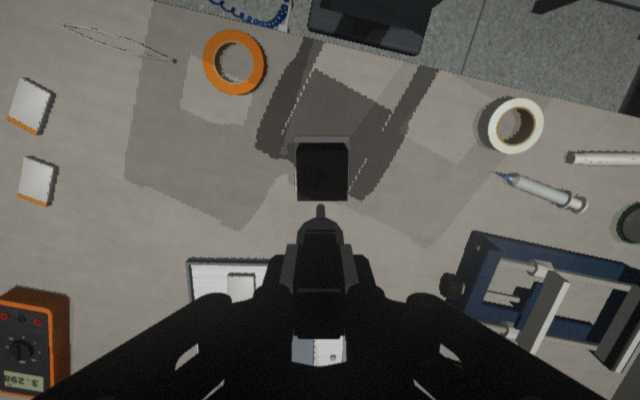

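View pics/side10.png

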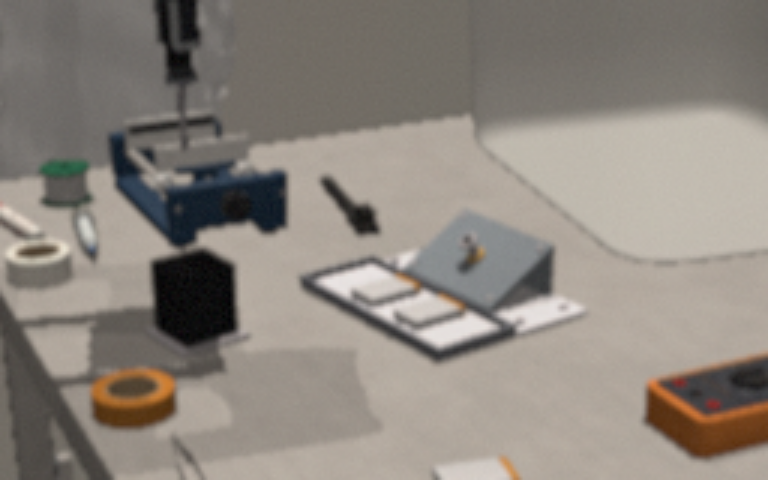

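```bash
python3 - <<'E'
from h import *
k=eyes.get_calibration('wrist'); K=np.array(k['intrinsics']); M=np.array(k['mount'])
for q in [(0,.0833,0),(0,.0833,.003),(0,.0833,.004),(0,.0833,-.003),(.002,.0833,0),(0,.0283,.0),(0,.0283,.003)]: print(q,w2px(np.array(q),K,M).round(1))
p=cv2.imread('pics/wrist10.png')[190:250,280:360]; cv2.imwrite('pics/tip.png',cv2.resize(p,None,fx=8,fy=8,interpolation=cv2.INTER_NEAREST))
E
python3 go.py .57 -.12 .22 101 -30
```

```text
(0, 0.0833, 0) [[320.4 207. ]]
(0, 0.0833, 0.003) [[320.4 203. ]]
(0, 0.0833, 0.004) [[320.4 201.6]]
(0, 0.0833, -0.003) [[320.4 211. ]]
(0.002, 0.0833, 0) [[323.2 207. ]]
(0, 0.0283, 0.0) [[320.8 238.2]]
(0, 0.0283, 0.003) [[320.8 233.2]]
t 15.15 pos [ 0.4263 -0.0816  0.242 ] world d [ 0.1437 -0.0384 -0.022 ] tool d [-0.0686  0.022  -0.132 ] n 0.15 turn [-30.01   1.46   0.39] gap 0.0152 F [-0.3 -0.  -0.5] j [-0.26  0.16  2.05 -0.    0.93 -2.05]
```

View pics/tip.png

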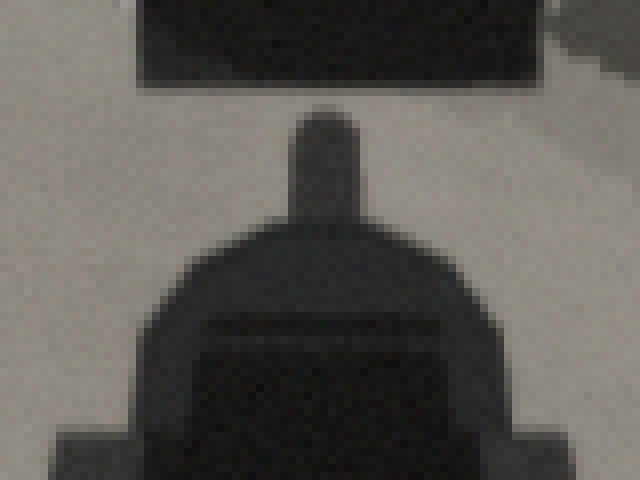

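```bash
python3 -m creep '[[[-0.0165,0.003,-0.0357,0,0,0,0.005],[-0.0165,0.003,-0.0357,0,0,0,0.005],[-0.0165,0.003,-0.0357,0,0,0,0.005],[-0.0165,0.003,-0.0357,0,1.4,0,0.005],[0,0,0,-7.5,0,0,0.005],[0,0,0,-7.5,0,0,0.005],[0,0,0,-7.5,0,0,0.005],[0,0,0,-7.5,0,0,0.005],[0,0,0,0,0,0,0.005],[0,0,0,0,0,0,0.005]]]'
python3 go.py .6118 -.109 .1481 101.2 -30
```

```text
t: 16.15
eef_pos: [0.5811, -0.1108, 0.2291]
tool_rot: [-0.338, 0.535, 0.66, -0.406]
wrist_force: [0.2, -0.2, -0.6]
finger_gap: 0.0152
t 16.15 pos [ 0.5811 -0.1108  0.2291] world d [ 0.0307  0.0018 -0.081 ] tool d [-0.0054  0.0861  0.0085] n 0.087 turn [-3.76 -0.06  0.77] gap 0.0152 F [ 0.2 -0.2 -0.6] j [-0.41  0.25  2.09  0.58  0.49 -2.65]
```

```bash
python3 -m creep '[[[-0.002,0.02,0.003,-3,0,0.3,0.005],[-0.002,0.02,0.003,0,0,0.3,0.005],[0,0,0,0,0,0,0.005],[0,0,0,0,0,0,0.005]]]'
python3 go.py .6118 -.109 .1481 101.2 -30
```

```text
t: 16.55
eef_pos: [0.5962, -0.1097, 0.1949]
tool_rot: [-0.323, 0.544, 0.668, -0.392]
wrist_force: [0.1, -0.2, -1.0]
finger_gap: 0.0152
t 16.55 pos [ 0.5962 -0.1097  0.1949] world d [ 0.0156  0.0007 -0.0468] tool d [-0.0026  0.0484  0.0092] n 0.049 turn [-1.04  0.13  0.35] gap 0.0152 F [ 0.1 -0.2 -1. ] j [-0.4   0.32  2.14  0.84  0.38 -2.92]
```

```bash
python3 -m creep '[[[0,0,0,0,8.5,0,0.005],[0,0,0,0,8.5,0,0.005],[0,0,0,0,8.5,0,0.005],[0,0,0,0,8.5,0,0.005],[0,0,0,0,8.5,0,0.005],[0,0,0,0,8.5,0,0.005],[0,0,0,0,8.5,0,0.005],[0,0,0,0,8.5,0,0.005],[0,0,0,0,8.5,0,0.005],[0,0,0,0,8.5,0,0.005]]]'
cat > tip.py <<'E'
# tip target: C0 + h*n ; reports tip error in tool frame, axis misalign
import sys
from h import *
C0=np.array([.6674,-.098,.050]); a=np.radians(11.2); n=np.array([-.5*np.cos(a),-.5*np.sin(a),.866]); L=.0833; h=float(sys.argv[1])
s=robot.sense(); Rm=R.from_quat(s['tool_rot'],scalar_first=True); y=Rm.apply([0,1,0])
tip=s['eef_pos']+L*y; e=(tip-C0)
rot,_=R.align_vectors([-n],[y]); turn=Rm.inv().apply(rot.as_rotvec(degrees=True))
tcp=C0+(h+L)*n
print('t',round(s['t'],2),'tip',tip.round(4),'h',(e@n).round(4),'lat',np.linalg.norm(e-(e@n)*n).round(4),'angle',np.degrees(np.arccos(-y@n)).round(2),'turn(tool)',turn.round(2),'TCP d(tool)',Rm.inv().apply(tcp-s['eef_pos']).round(4),'gap',round(s['finger_gap'],4),'F',np.round(s['wrist_force'],2),'F.n',np.round(np.dot(s['wrist_force'],n),2),'j',np.round(s['joints'],2))
E
python3 tip.py .03
```

```text
t: 17.55
eef_pos: [0.5963, -0.1102, 0.1963]
tool_rot: [0.689, -0.666, -0.273, -0.081]
wrist_force: [0.1, 0.6, 0.1]
finger_gap: 0.0152
t 17.55 tip [ 0.636  -0.102   0.1235] h 0.0794 lat 0.0096 angle 1.03 turn(tool) [-0.34  0.   -0.89] TCP d(tool) [-0.01    0.0496 -0.0012] gap 0.0152 F [0.06 0.55 0.08] F.n -0.02 j [-0.41  0.32  2.14  0.84  0.38 -1.43]
```

Turning about the probe axis brought joint 6 back to mid-range. Now I'll approach along the normal.

```bash
python3 -m creep '[[[-0.005,0.02,-0.0006,-0.34,0,-0.89,0.005],[-0.005,0.02,-0.0006,0,0,0,0.005],[0,0.0095,0,0,0,0,0.005],[0,0,0,0,0,0,0.005],[0,0,0,0,0,0,0.005]]]'
python3 tip.py .01
python3 - <<'E'
from h import *
for c in ['wrist','top','side']:
    p,d=eyes.camera(c); np.save(f'{c}11d.npy',d); cv2.imwrite(f'pics/{c}11.png',{'wrist':p,'top':cv2.resize(p[90:250,180:380],None,fx=4,fy=3.75),'side':cv2.resize(p[120:240,260:440],None,fx=4,fy=4)}[c][:,:,::-1])
E
```

```text
t: 18.05
eef_pos: [0.6122, -0.1089, 0.148]
tool_rot: [0.686, -0.666, -0.28, -0.086]
wrist_force: [0.5, 0.1, -0.7]
finger_gap: 0.0154
t 18.05 tip [ 0.6531 -0.1008  0.0759] h 0.0297 lat 0.0003 angle 0.38 turn(tool) [-0.03  0.    0.01] TCP d(tool) [-0.0003  0.0197  0.    ] gap 0.0154 F [ 0.52  0.06 -0.67] F.n -0.84 j [-0.39  0.42  2.16  1.19  0.3  -1.78]
```

View pics/wrist11.png

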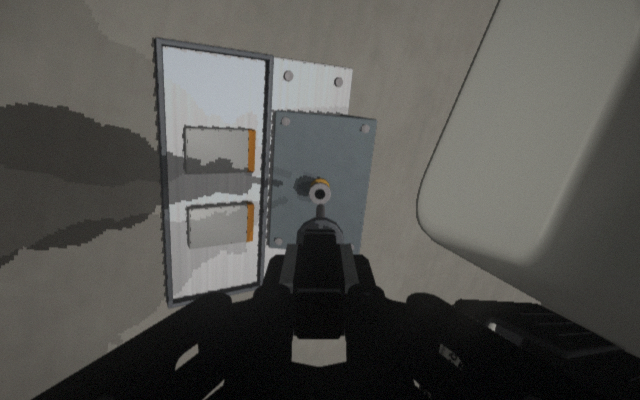

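View pics/side11.png

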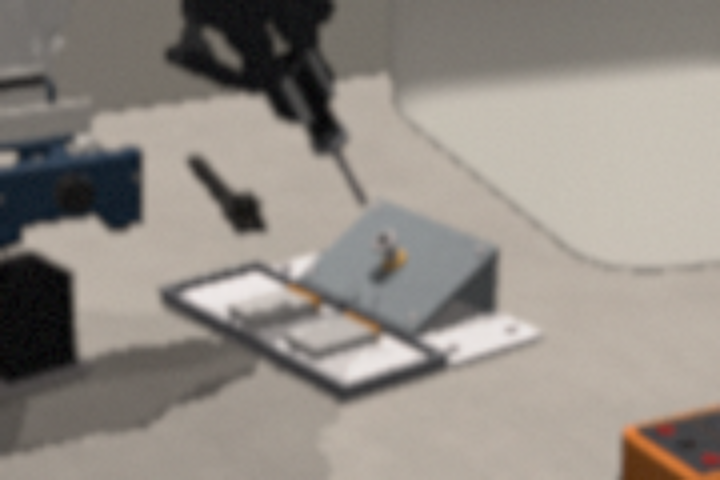

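```bash
python3 - <<'E'
from h import *
k=eyes.get_calibration('wrist'); K=np.array(k['intrinsics']); M=np.array(k['mount'])
for q in [(0,.113,0),(0,.113,.003),(.003,.113,0),(0,.0833,0),(0,.0833,.003)]: print(q,w2px(np.array(q),K,M).round(1))
p=cv2.imread('pics/wrist11.png')[165:240,280:360]; cv2.imwrite('pics/tip2.png',cv2.resize(p,None,fx=8,fy=8,interpolation=cv2.INTER_NEAREST))
E
```

```text
(0, 0.113, 0) [[318.9 192.4]]
(0, 0.113, 0.003) [[318.9 188.7]]
(0.003, 0.113, 0) [[322.7 192.4]]
(0, 0.0833, 0) [[318.9 203.8]]
(0, 0.0833, 0.003) [[318.9 199.8]]
```

View pics/tip2.png

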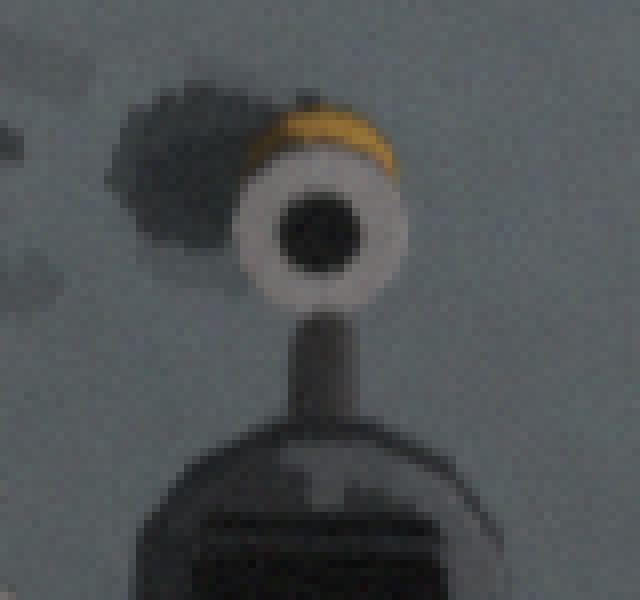

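```bash
python3 -m creep '[[[0,0.012,0.0007,0,0,0,0.005],[0,0.008,0,0,0,0,0.005],[0,0.004,0,0,0,0,0.005],[0,0,0,0,0,0,0.005],[0,0,0,0,0,0,0.005],[0,0,0,0,0,0,0.005]]]'
python3 tip.py -.006; python3 -m creep '[[[0,0,0,0,0,0,0.005]]]' >/dev/null; python3 tip.py -.006; python3 - <<'E'
from h import *
p,d=eyes.camera('wrist'); p=p[165:240,280:360,::-1]; cv2.imwrite('pics/tip3.png',cv2.resize(p,None,fx=7,fy=7,interpolation=cv2.INTER_NEAREST))
E
```

```text
t: 18.8
eef_pos: [0.6232, -0.1062, 0.1267]
tool_rot: [0.686, -0.666, -0.279, -0.086]
wrist_force: [-0.5, -0.0, -2.3]
finger_gap: 0.015
t 18.8 tip [ 0.664  -0.0982  0.0545] h 0.0056 lat 0.0008 angle 0.38 turn(tool) [ 0.01 -0.   -0.02] TCP d(tool) [ 0.0006  0.0116 -0.0006] gap 0.015 F [-0.53 -0.03 -2.31] F.n -1.74 j [-0.38  0.47  2.15  1.33  0.28 -1.91]
t 18.9 tip [ 0.664  -0.0982  0.0544] h 0.0055 lat 0.0008 angle 0.38 turn(tool) [ 0.01  0.   -0.02] TCP d(tool) [ 0.0006  0.0115 -0.0005] gap 0.0152 F [-0.13 -0.1   0.7 ] F.n 0.68 j [-0.38  0.47  2.15  1.33  0.28 -1.91]
```

View pics/tip3.png

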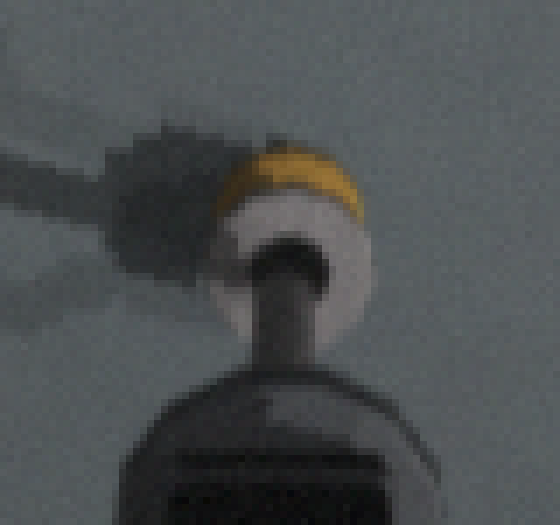

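```bash
cat > avg.py <<'E'
import sys
from h import *
n=np.array([-.4905,-.0971,.866]); f=[];z=[]
for _ in range(int(sys.argv[1])):
    eyes.camera('side'); s=robot.sense(); f.append(s['wrist_force']); z.append(s['eef_pos'])
f=np.array(f); z=np.mean(z,0); print('t',s['t'],'F.n',(f@n).mean().round(3),'+-',((f@n).std()/len(f)**.5).round(3),'F',f.mean(0).round(2),'pos',z.round(4),'h',((z-np.array([.6674,-.098,.050]))@n-.0833).round(4))
E
python3 avg.py 30
python3 -m creep '[[[0.0005,0.0035,0,0,0,0,0.005],[0,0,0,0,0,0,0.005],[0,0,0,0,0,0,0.005],[0,0,0,0,0,0,0.005]]]' >/dev/null; python3 avg.py 30
```

```text
t 20.45 F.n -0.578 +- 0.092 F [ 0.17  0.15 -0.56] pos [ 0.6232 -0.1062  0.1262] h 0.0052
t 22.35 F.n -0.541 +- 0.107 F [ 0.04 -0.01 -0.6 ] pos [ 0.6253 -0.1057  0.1234] h 0.0017
```

```bash
python3 -m creep '[[[0,0.0015,0,0,0,0,0.005],[0,0.0015,0,0,0,0,0.005],[0,0,0,0,0,0,0.005],[0,0,0,0,0,0,0.005]]]' >/dev/null; python3 avg.py 30
python3 -m creep '[[[0,0.0015,0,0,0,0,0.005],[0,0.0015,0,0,0,0,0.005],[0,0,0,0,0,0,0.005],[0,0,0,0,0,0,0.005]]]' >/dev/null; python3 avg.py 30
```

```text
t 24.25 F.n 0.337 +- 0.085 F [-0.18 -0.03  0.28] pos [ 0.6268 -0.1054  0.1208] h -0.0013
t 26.15 F.n 1.096 +- 0.098 F [-0.52 -0.22  0.95] pos [ 0.6282 -0.1051  0.1182] h -0.0043
```

```bash
python3 -m creep '[[[0,0.0015,0,0,0,0,0.005],[0,0.0015,0,0,0,0,0.005],[0,0.0003,0,0,0,0,0.005],[0,0,0,0,0,0,0.005],[0,0,0,0,0,0,0.005]]]' >/dev/null; python3 avg.py 40; python3 tip.py -.0075
python3 - <<'E'
from h import *
p,d=eyes.camera('wrist'); cv2.imwrite('pics/tip4.png',cv2.resize(p[165:240,280:360,::-1],None,fx=7,fy=7,interpolation=cv2.INTER_NEAREST))
p,d=eyes.camera('side'); cv2.imwrite('pics/side4.png',cv2.resize(p[120:240,260:440,::-1],None,fx=4,fy=4))
K,P=calib('top'); p,d=eyes.camera('top'); cv2.imwrite('pics/top4.png',cv2.resize(p[110:290,180:440,::-1],None,fx=3,fy=3))
E
```

```text
t 28.65 F.n 1.888 +- 0.067 F [-0.81 -0.28  1.69] pos [ 0.6299 -0.1048  0.1154] h -0.0076
t 28.65 tip [ 0.6707 -0.0967  0.0432] h -0.0076 lat 0.0007 angle 0.38 turn(tool) [-0.    0.   -0.04] TCP d(tool) [ 0.0003 -0.0001 -0.0006] gap 0.0152 F [-0.52 -0.42  1.23] F.n 1.36 j [-0.37  0.49  2.15  1.4   0.27 -1.98]
```

View pics/tip4.png

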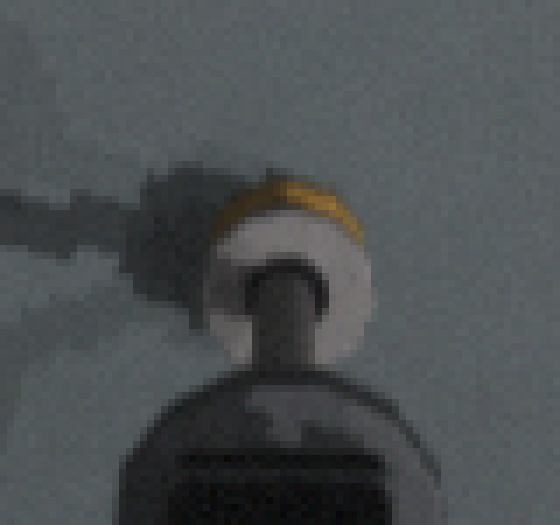

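View pics/side4.png

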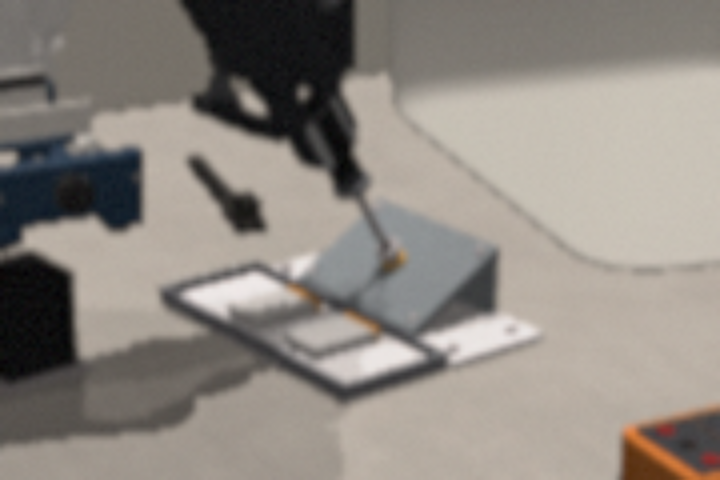

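View pics/top4.png

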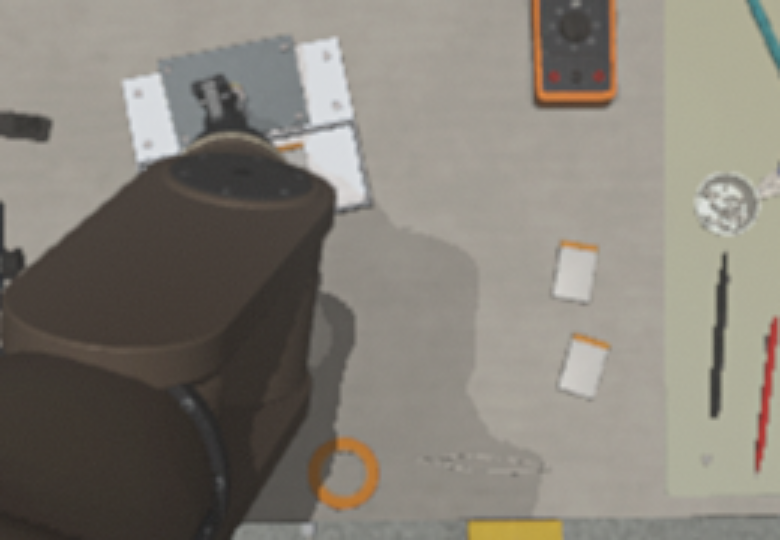

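```bash
python3 -c "
from plant import job; print(job.sign_off())"
```

```text
the job is handed in; nothing more can be done
None
```

I placed two cells flat in the tray about 60 mm apart. I then drew the probe from the holder and pressed it on the contact, and handed the job in at about 29 s with the probe still gripped. No verdict is reported.

**Last checks**
- **Contact force:** about 2.45 N above the no-contact baseline. That works out to about 5.8 mm of travel, close to half way.
- **Tip and angle:** the tip was within about 1 mm of the contact centre and about 0.4° from square. The angle comes from the arm's pose and assumes the probe sits straight in the grip, which the camera supported.
- **Cells in the tray:** both cells measured flat on the tray floor after release. The last side view shows them still there.
- **Other things:** the last pictures show the two remaining cells, the tape, the tweezers and the cup where they were. I checked this by eye and did not measure it.

**What disagreed or went wrong**
- The contact was touched about 1.7 mm deeper than the camera estimate, so I set the depth by force.
- The second cell was gripped shallowly and may have slipped a few millimetres in the grip before it was placed.
- Joint 6 came up against its limit during the tilt, so I turned the tool about 85° around the probe's axis before pressing.

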